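# Take the lid off the jar of screws

## Robot

A 6-joint arm with a two-finger parallel gripper is mounted at the origin on the work surface. World frame = base frame: x ahead of the robot, y to its left, z up, the work surface at z = 0. Lengths are in m, angles in rad, forces in N, time in s.
With the tool pointing down it reaches from about 0.275 to 0.825 m from the base axis. Payload 5.2 kg.
Tool frame: the origin (TCP) lies at the very end of the fingers, on their centre line; the grasp point (between the pads) lies 19 mm behind it; z points along the fingers, y is the line along which they close (so a half turn about z gives the same grasp; the last joint's range is limited). The gripper opens to 93 mm and grips with 3 to 60 N. Pads are 15 mm wide; open, the fingers measure 128 mm over their backs; the gripper's body (75 mm by 188 mm) begins 65 mm behind the grasp point.
Start: joints at [1.055, 0.259, 1.535, -0, 1.348, -0.203], TCP at [0.169, 0.523, 0.184] pointing down, gripper open.
Joint ranges: [-3.14, 3.14], [-0.91, 2.08], [0.19, 2.58], [-1.22, 4.36], [0.22, 2.71], [-3.12, 3.12]. Speed limits (rad/s): [2.57, 2.57, 3.14, 3.14, 3.14, 3.14].

## Interface

Orientations are given as a unit quaternion [w, x, y, z].
In Python, from plant import telemetry, snapshot, finish_job gives the robot as it stands.
- The arm moves only by the shell command python3 -m crank 'ROWS' [OPENING]. ROWS is JSON, a list of rows, each a list of 6 numbers: the shift along the tool's x, y, z in m, then the turn, a rotation vector about the tool's x, y, z in degrees. In form: [[dx, dy, dz, wx, wy, wz], ...]. A call has 1 to 8 rows; each row is the pose to reach, as a shift and turn from the pose commanded when the call began, along the tool's axes at that moment; what a row does not reach only later rows make up. A row lasts 1/10 s, in which the tool goes at most 50 mm and 8.59 degrees, less where a joint would pass 70% of its speed; a pose out of reach is approached as far as the arm can. A call with a gripper value outside its range is refused whole. OPENING is the opening, from 0 (shut) to 1 (fully open), set as the call begins (- or left out, the last holds). The fingers move at their own pace and stop on an object; the grip force is fixed at half the most. Time passes only in rows, so rows that repeat a pose let the fingers close. It gives the time, the measured TCP pose, the force, the opening and the grip force at its end, in the units of the state.
- telemetry.read_state(): the state, without advancing time (a new reading comes with each control period).
- snapshot(name): name is "scene" or "top" or "wrist"; returns a dict with "img" (400x640x3 uint8, blue, green, red), "K" (3x3 intrinsics, pixels), "position" and "rotation" of the camera in the world. Camera axes: x right, y down, z forward; pixel columns grow to the right and rows downward; lengths in m; the calibration is good to about 2 mm. A picture is of the moment at which its call begins. There is no depth.
- finish_job(): hands the job in; it is judged then, once.
The state is a dict: "time": time; "joint_pos": joint angles; "qvel": joint speeds; "tau": joint torques, N m; "ee_pos": TCP position; "orientation": TCP orientation; "ft_force": force on the tool from outside, world axes, zero at the start; "ft_torque": the same for the moment, N m; "opening": opening from 0.0 (shut) to 1.0 (fully open); "finger_force": force on a finger pad.
Only numpy, scipy, OpenCV 4.12 (cv2) and the standard library are available. Lean on these libraries where they do the work, as an engineer would, in place of code of your own. Each camera call takes 0.05 s, during which the arm holds its last target. There are 200 camera calls.

## Task

Unscrew the steel lid of the tall jar of screws that is held in the wooden bench clamp: it turns counter-clockwise seen from above, and takes more than one twist before it lifts free. Lift the lid off and set it down, without dropping it, on the round cork mat, open side down and wholly on the mat. Leave the small loose jar where it is.

Things in the scene. Friction and masses are not known exactly. Their poses are not given: they have to be found in the camera images.
- lid_center (a point): Centre (half-way up) of the tall jar's round steel lid: 61 mm diameter, 24 mm high, 50-80 g; grip its rim from above at any yaw. Top 12 mm above, open underside 12 mm below. z up; x lies along the low rib on its top, so its yaw shows how far it is turned. Under the lid the neck is 42 mm wide to 20 mm below this point, then widens to 74 mm at 43 mm below. Raise 25 mm straight up to clear the neck.
- jar: Tall glass jar in a fixed wooden clamp (120 x 120 mm, jaws 65 mm high). Origin: bench top on the jar's axis, z up; lid top 140 mm up. Closed, the lid's yaw is 0 to 15 deg more than the jar's; it is stiff (0.2 N m), stays where left, and is locked down until its yaw is 110 to 130 deg (counter-clockwise) more than the jar's; there it pops up 2 mm and lifts off. A stop ends the turn at 133 deg.
- mat_top (a point): Centre of the top face of the round cork mat, 170 mm in diameter and 4 mm thick, fixed on the bench.
- small_jar_center (a point): Centre (half-way up) of a loose glass jar with a steel lid, 60 mm in diameter and 85 mm high, standing on the bench: a bystander to be left alone.
Things that resemble listed ones, but are neither listed nor needed, are in the scene too. Leave any green look-alike of the jar alone. Of the things shaped like the part that bears lid_center, the bare steel one is meant.

How it is judged:
On the way, in this order (a step that is already met when the one before it is completed fails the run):
1. the lid is unscrewed and lifted clear of the tall jar (z of lid_center in the frame of jar above 0.15 m), for 0.1 s.
2. the lid, still in the fingers, is lowered to within 20 mm of resting on the mat (contact force between the fingers and lid above 0.5 N and z of lid_center in the frame of mat_top below 0.032 m and horizontal distance between lid_center and mat_top below 0.065 m).
At the end, for the whole second after the job is handed in: The lid rests flat (within 10 degrees), open side down, on the cork mat, its centre within 60 mm of the mat's centre, released and at rest; the small jar stands within 30 mm of where it was (horizontal distance between lid_center and mat_top below 0.06 m and z of lid_center in the frame of mat_top below 0.018 m and angle between lid_center's own z axis and vertical below 0.17 rad and linear speed of lid below 0.03 m/s and distance of small_jar_center from where it was at the start of the episode below 0.03 m); the robot touches nothing.
It fails at once if the small jar is moved by more than 30 mm or tipped (distance of small_jar_center from where it was at the start of the episode above 0.03 m or angle between small_jar_center's own z axis and vertical above 0.35 rad).
It also fails if it takes over 45 s, if anything falls off the work surface, if the arm or the gripper's body presses on something with over 40 N, if the wrist force passes 120 N, or if a joint passes its speed limit or range.

## Working session

There is one attempt and no reset: what is moved stays moved. The work goes in short steps, Python scripts to look and compute and a shell command to move; the robot and the scene stay as the last step left them, time stands still between calls to the robot, and variables do not carry over. Pictures are saved under pics/ and viewed, at most 10 in all, crops included, and the job is handed in when it is done.

```bash
mkdir -p pics; ls; python3 - <<'E'
from plant import telemetry, snapshot
import cv2,numpy as np
s=telemetry.read_state();print(s['time'],s['ee_pos'],s['orientation'],s['opening'])
for n in("scene","top"):
    d=snapshot(n);cv2.imwrite(f"pics/{n}0.png",d["img"]);print(n,d["K"],d["position"],d["rotation"])
E
```

```text
pics
0.0 [0.16893972 0.52277425 0.18340738] [-3.12160852e-04  1.55775793e-01  9.87792018e-01 -8.57039402e-04] 0.9994891436645024
scene [[382.28573895   0.         315.65557561]
 [  0.         382.28573895 194.93305868]
 [  0.           0.           1.        ]] [0.72639915 0.25772918 0.77178944] [-0.09913045  0.33785903  0.89692209 -0.26749802]
top [[463.20731747   0.         323.21015099]
 [  0.         463.20731747 204.39014088]
 [  0.           0.           1.        ]] [ 0.27848786 -0.04562073  1.04266629] [ 0.06669283 -0.69962918  0.70792012 -0.07014397]
```

View pics/scene0.png

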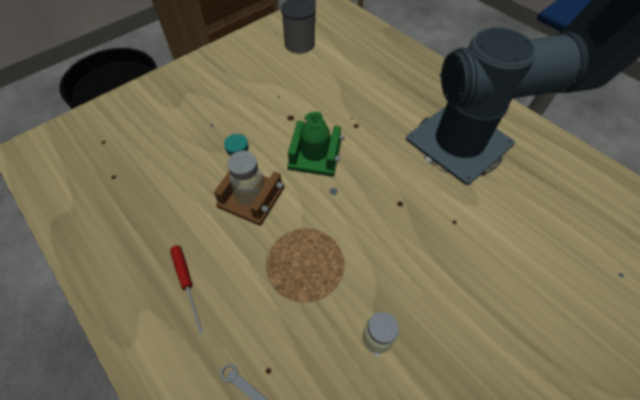

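View pics/top0.png

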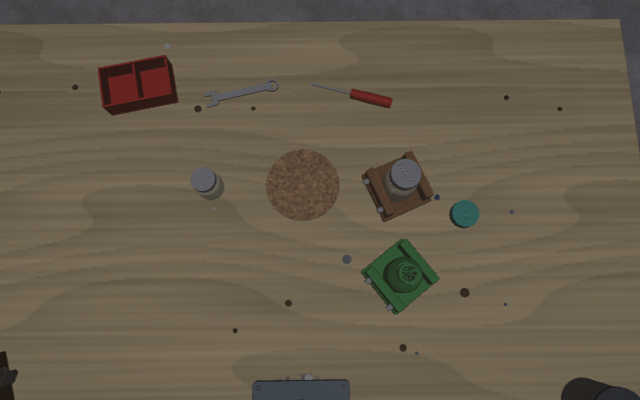

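Candidates for the lid, top view: steel lid on the tall jar in the wooden clamp (405,171), the teal loose lid (465,214), the small jar's steel lid (204,177) and the green jar (407,272). By the description it is the one at (405,171); the mat is at (303,185). I'll check this in a close crop.

```bash
cat > h.py <<'E'
import cv2,numpy as np
from plant import telemetry, snapshot
from scipy.spatial.transform import Rotation as R
def rot(q): q=np.array(q); return R.from_quat([q[1],q[2],q[3],q[0]])
def cam(d):
    r=np.array(d["rotation"]); return r if r.shape==(3,3) else rot(r).as_matrix()
def topt(d,u,v,z):
    ray=cam(d)@np.linalg.solve(d["K"],[u,v,1.]); p=np.array(d["position"]); return p+ray*(z-p[2])/ray[2]
def proj(d,p):
    c=d["K"]@(cam(d).T@(np.array(p)-d["position"])); return c[:2]/c[2]
E
python3 - <<'E'
from h import *
t=snapshot("top");s=snapshot("scene")
for n,u,v,z in(("lid",405,171,.14),("mat",303,185,.004),("small",204,177,.085)):
    p=topt(t,u,v,z);print(n,p,np.hypot(p[0],p[1]),"in scene",proj(s,p))
a=cv2.resize(t["img"][140:230,355:445],(540,540),interpolation=3)
cv2.imwrite("pics/crop.png",cv2.convertScaleAbs(a,alpha=1.6))
E
```

```text
lid [ 0.52234537 -0.21682953  0.14      ] 0.5655614337025693 in scene [240.22240554 163.47654855]
mat [ 0.5283788  -0.00596071  0.004     ] 0.5284124214197092 in scene [305.14060998 262.11964663]
small [0.5287683  0.20166292 0.085     ] 0.5659185858389938 in scene [380.61726665 326.94128032]
```

View pics/crop.png

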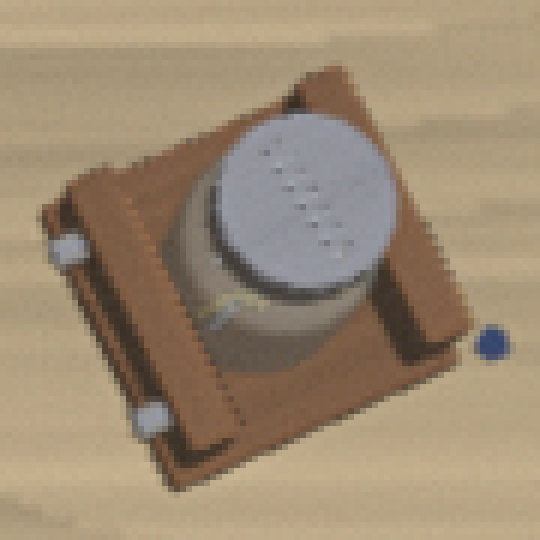

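The crop shows the bare steel lid at crop (306,202), full image (405.6,173.3). Its rib runs from crop (265,145) to (345,255), and the clamp jaw edge from (105,175) to (215,450). This is the right one.

```bash
python3 - <<'E'
from h import *
t=snapshot("top");s=snapshot("scene")
f=lambda a,b,z: topt(t,355+a/6-.4,140+b/6-.4,z)
L=f(306,202,.14);print("lid",L,proj(s,L))
yaw=lambda d:np.degrees(np.arctan2(d[1],d[0]))
print("rib",yaw(f(265,145,.14)-f(345,255,.14)),"jaw",yaw(f(105,175,.065)-f(215,450,.065)), "jaw2",yaw(f(340,70,.065)-f(470,325,.065)),"base",yaw(f(180,490,.01)-f(460,360,.01)))
S=telemetry.read_state();r=rot(S['orientation']);print("tool shift to lid xy",r.inv().apply(L-S['ee_pos']))
E
```

```text
lid [ 0.5176154  -0.21782071  0.14      ] [241.80824216 162.01190343]
rib 33.160112014436876 jaw 19.434225045745983 jaw2 23.67256166543374 base 114.22271790907168
tool shift to lid xy [-0.55960031 -0.59773359  0.04427061]
```

```bash
python3 -m crank '[[-0.28,-0.30,-0.03,0,0,0],[-0.28,-0.30,-0.03,0,0,0],[-0.28,-0.30,-0.03,0,0,0],[-0.28,-0.30,-0.03,0,0,0],[-0.28,-0.30,-0.03,0,0,0],[-0.28,-0.30,-0.03,0,0,0],[-0.28,-0.30,-0.03,0,0,0],[-0.28,-0.30,-0.03,0,0,0]]' 1
python3 -m crank '[[-0.28,-0.30,0,0,0,90],[-0.28,-0.30,0,0,0,90],[-0.28,-0.30,0,0,0,90],[-0.28,-0.30,0,0,0,90],[-0.28,-0.30,0,0,0,90],[-0.28,-0.30,0,0,0,90],[-0.28,-0.30,0,0,0,90],[-0.28,-0.30,0,0,0,90]]'
python3 - <<'E'
from h import *
S=telemetry.read_state();r=rot(S['orientation']);print(S['time'],S['ee_pos'],S['joint_pos'],r.as_matrix().round(3));print(r.inv().apply(np.array([.5176,-.2178,.109])-S['ee_pos']))
E
```

```text
time: 1.1
ee_pos: [0.3389, 0.1603, 0.2139]
orientation: [0.001, 0.156, 0.988, 0.0]
ft_force: [0.9, 1.1, 0.3]
opening: 0.999
finger_force: 0.0
time: 1.9
ee_pos: [0.5087, -0.2023, 0.2134]
orientation: [0.0, 0.689, 0.725, 0.0]
ft_force: [0.7, 0.5, 0.7]
opening: 0.999
finger_force: 0.0
1.9 [ 0.50865586 -0.20225655  0.21336641] [-5.82421023e-01  2.35965960e-01  1.49332930e+00  1.85862165e-04
  1.41216481e+00 -6.33772623e-01] [[-0.051  0.999  0.   ]
 [ 0.999  0.051  0.   ]
 [ 0.     0.    -1.   ]]
[-0.01598906  0.0081125   0.10436705]
```

```bash
python3 -m crank '[[-0.016,0.008,0,0,0,30],[-0.016,0.008,0,0,0,30],[-0.016,0.008,0,0,0,30],[-0.016,0.008,0,0,0,30],[-0.016,0.008,0,0,0,30],[-0.016,0.008,0,0,0,30]]'
python3 - <<'E'
from h import *
S=telemetry.read_state();r=rot(S['orientation']);print(S['time'],S['ee_pos'],S['joint_pos'][5]);
w=snapshot("wrist");t=snapshot("top")
print(proj(w,[.5176,-.2178,.14]))
cv2.imwrite("pics/w1.png",w["img"])
E
```

```text
time: 2.5
ee_pos: [0.517, -0.2156, 0.2134]
orientation: [-0.0, 0.851, 0.526, -0.0]
ft_force: [0.4, -0.1, -0.2]
opening: 0.999
finger_force: 0.0
2.5 [ 0.51703902 -0.21562224  0.21339015] -0.130794907794791
[320.46282698 199.80988519]
```

View pics/w1.png

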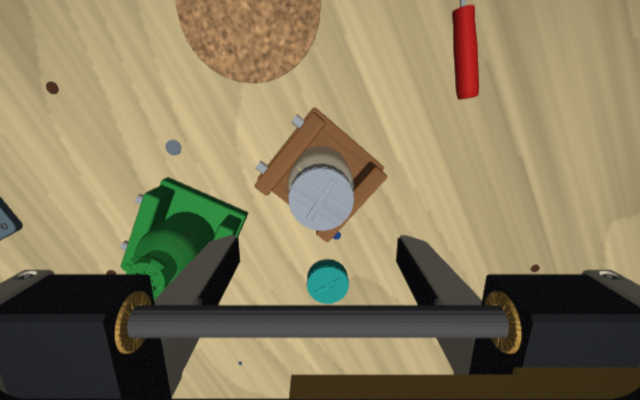

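The wrist view shows the lid at (321,198), within 2 px of the prediction, and the fingertips are well clear of everything.

```bash
python3 - <<'E'
from h import *
S=telemetry.read_state();r=rot(S['orientation'])
w=snapshot("wrist")
g=w["img"][150:250,270:370].astype(int);m=((g.max(2)-g.min(2)<28)&(g.mean(2)>115)).astype(np.uint8)
c=max(cv2.findContours(m,0,1)[0],key=cv2.contourArea);(e,ax,_)=cv2.fitEllipse(cv2.convexHull(c))
print(e,ax);P=topt(w,e[0]+270,e[1]+150,.14);print(P,topt(w,321,198,.14));print(r.inv().apply(P-S['ee_pos']))
E
```

```text
(50.89952850341797, 43.40421676635742) (66.19466400146484, 75.16936492919922)
[ 0.52073708 -0.21244652  0.14      ] [ 0.51885603 -0.21644085  0.14      ]
[0.0044536  0.00189025 0.0734302 ]
```

```bash
python3 -m crank '[[-0.0006,0.0019,0.05,0,0,0],[-0.0006,0.0019,0.08,0,0,0],[-0.0006,0.0019,0.095,0,0,0],[-0.0006,0.0019,0.104,0,0,0],[-0.0006,0.0019,0.104,0,0,0]]'
python3 -m crank '[[0,0,0,0,0,0],[0,0,0,0,0,0],[0,0,0,0,0,0],[0,0,0,0,0,0],[0,0,0,0,0,0],[0,0,0,0,0,0]]' 0
```

```text
time: 3.15
ee_pos: [0.518, -0.2166, 0.1085]
orientation: [-0.001, 0.851, 0.525, -0.0]
ft_force: [-1.0, -0.7, 1.2]
opening: 0.998
finger_force: 0.0
time: 3.75
ee_pos: [0.5186, -0.2171, 0.1096]
orientation: [0.0, 0.851, 0.525, 0.0]
ft_force: [-0.6, -0.9, 0.6]
opening: 0.535
finger_force: 0.0
```

```bash
python3 -m crank '[[0,0,0,0,0,0],[0,0,0,0,0,0]]'; python3 - <<'E'
from h import *
a=snapshot("wrist")["img"][100:340,120:520];s=snapshot("scene")["img"][90:240,180:330]
cv2.imwrite("pics/g.png",np.hstack([cv2.resize(a,(400,300)),cv2.resize(s,(300,300),interpolation=3)]))
E
```

```text
time: 3.95
ee_pos: [0.5185, -0.2171, 0.1094]
orientation: [-0.0, 0.851, 0.525, -0.0]
ft_force: [-0.5, 0.3, -0.1]
opening: 0.364
finger_force: 0.0
```

View pics/g.png

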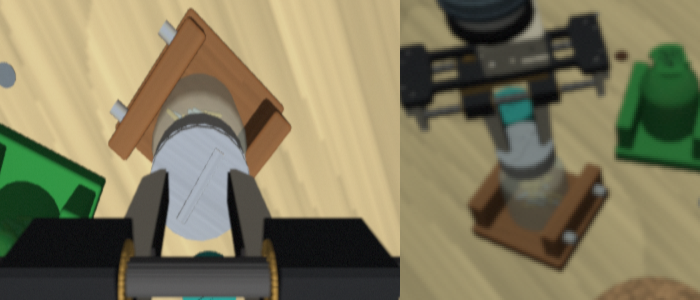

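The opening is 0.36 with no force on the pads, so they aren't on the lid. In the crop the lid sits behind the fingertips at full-image (325,252). I'll compare projections before moving.

```bash
python3 - <<'E'
from h import *
S=telemetry.read_state();r=rot(S['orientation']);tcp=np.array(S['ee_pos']);print(S['opening'],S['finger_force'],S['ft_force'])
for n in("wrist","scene","top"):
    d=snapshot(n);print(n,np.array(d["position"])-tcp if n=="wrist" else "", "lidtop",proj(d,[.5185,-.217,.14]),"tcp",proj(d,tcp),"tips", *[proj(d,tcp+r.apply([0,y,0])).round() for y in(-.017,.017)])
    im=d["img"]; cv2.imwrite(f"pics/{n}2.png",im)
w=cv2.imread("pics/wrist2.png")[150:350,220:420];t=cv2.imread("pics/top2.png")[130:230,350:450]
cv2.imwrite("pics/g2.png",np.hstack([cv2.resize(w,(400,400)),cv2.convertScaleAbs(cv2.resize(t,(400,400),interpolation=3),alpha=1.6)]))
E
```

```text
0.2771340356777074 0.0 [-0.76708466  0.19373882 -0.31469726]
wrist [0.03510387 0.07238071 0.20026926] lidtop [319.5053147  246.68753314] tcp [319.27314611 227.70698609] tips [295. 228.] [344. 228.]
scene  lidtop [241.68819507 162.46548443] tcp [244.01676608 171.22099585] tips [252. 170.] [236. 173.]
top  lidtop [405.17263334 172.84582233] tcp [402.57649644 176.6632818 ] tips [399. 184.] [406. 170.]
```

View pics/g2.png

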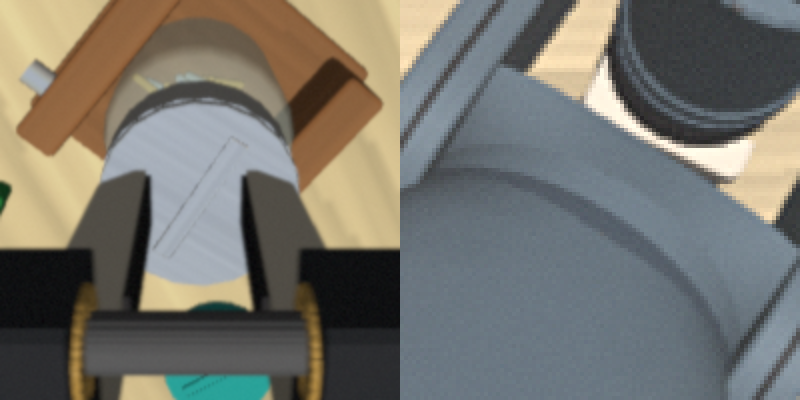

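Both views put the fingertips above the lid: the tip gap is wider in pixels than the reported TCP depth would give. I'll work out the tip depth from that.

```bash
python3 - <<'E'
from h import *
S=telemetry.read_state();r=rot(S['orientation']);tcp=np.array(S['ee_pos'])
d=snapshot("wrist");C=cam(d);f=d["K"][0,0];print("f",f)
dep=lambda p:(C.T@(np.array(p)-d["position"]))[2]
print("tcp depth",dep(tcp),"tip depth from gaps",f*.093/163,f*.0258/48.5,"lid depth",dep([.5185,-.217,.14]),"lid depth by 61mm/99px",f*.061/99)
for h in(0,.02,.03,.04):
    p=tcp+[0,0,h];print(h,[proj(d,p+r.apply([x,.0129,0])).round() for x in(-.0075,.0075)],dep(p))
for z in(.10,.12,.14):
    a=np.linspace(0,6.28,60);q=np.array([proj(d,[.5185+.0305*np.cos(t),-.217+.0305*np.sin(t),z]) for t in a]);print(z,q.min(0).round(),q.max(0).round())
E
```

```text
f 308.23395233560814
tcp depth 0.21496308103774348 tip depth from gaps 0.17586354335712612 0.1639677519640967 lid depth 0.18562868008937022 lid depth by 61mm/99px 0.1899219302269909
0 [array([338., 238.]), array([338., 218.])] 0.21496308103774348
0.02 [array([340., 250.]), array([340., 228.])] 0.19580874798585307
0.03 [array([341., 258.]), array([341., 235.])] 0.18623158145990787
0.04 [array([342., 266.]), array([342., 242.])] 0.1766544149339626
0.1 [277. 182.] [361. 261.]
0.12 [273. 189.] [365. 274.]
0.14 [269. 198.] [370. 291.]
```

The lid matches z = 0.14, but the real fingertips are about 32 mm above the reported TCP. I'll open and go down about 30 mm in small steps, watching the force. This stays clear of the glass whichever reading is right.

```bash
python3 -m crank '[[0,0,0,0,0,0],[0,0,0,0,0,0],[0,0,0,0,0,0],[0,0,0,0,0,0],[0,0,0,0,0,0],[0,0,0,0,0,0],[0,0,0,0,0,0],[0,0,0,0,0,0]]' 1
python3 -m crank '[[0,0,0,0,0,0],[0,0,0.01,0,0,0],[0,0,0.018,0,0,0],[0,0,0.018,0,0,0]]'
```

```text
time: 5.05
ee_pos: [0.5185, -0.217, 0.1094]
orientation: [-0.0, 0.851, 0.525, -0.0]
ft_force: [-0.7, 0.5, -0.6]
opening: 0.748
finger_force: 0.0
time: 5.45
ee_pos: [0.5173, -0.2163, 0.0895]
orientation: [-0.002, 0.851, 0.525, -0.001]
ft_force: [0.0, -0.5, -0.6]
opening: 0.993
finger_force: 0.0
```

```bash
python3 -m crank '[[0,0,0.006,0,0,0],[0,0,0.012,0,0,0],[0,0,0.012,0,0,0]]'; python3 -m crank '[[0,0,0,0,0,0],[0,0,0,0,0,0],[0,0,0,0,0,0],[0,0,0,0,0,0],[0,0,0,0,0,0]]' 0.5
 python3 - <<'E'
from h import *
a=snapshot("wrist")["img"][150:350,220:420]
cv2.imwrite("pics/g3.png",cv2.resize(a,(400,400)))
E
```

```text
time: 5.75
ee_pos: [0.5179, -0.2167, 0.0783]
orientation: [-0.001, 0.851, 0.525, -0.0]
ft_force: [-0.2, -0.6, -0.3]
opening: 0.998
finger_force: 0.0
time: 6.25
ee_pos: [0.5194, -0.2175, 0.0797]
orientation: [0.001, 0.851, 0.525, 0.0]
ft_force: [3.2, -2.1, -0.8]
opening: 0.655
finger_force: 30.0
```

View pics/g3.png

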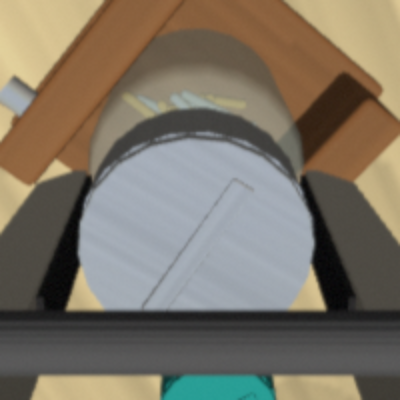

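The fingers now straddle the lid rim (opening 0.655 = 61 mm, 30 N). So the telemetry's TCP lies about 32 mm beyond the true finger end. Now the twist.

```bash
python3 -m crank '[[0,0,0,0,0,-8],[0,0,0,0,0,-16],[0,0,0,0,0,-24],[0,0,0,0,0,-32],[0,0,0,0,0,-40],[0,0,0,0,0,-48],[0,0,0,0,0,-56],[0,0,0,0,0,-60]]' 0
python3 - <<'E'
from h import *
S=telemetry.read_state();print(S['joint_pos'][5],S['ft_torque'],S['ee_pos'])
w=snapshot("wrist")["img"][150:350,220:420]
cv2.imwrite("pics/g4.png",cv2.resize(w,(400,400)))
E
```

```text
time: 7.1
ee_pos: [0.5181, -0.217, 0.0797]
orientation: [-0.0, 0.473, 0.881, -0.0]
ft_force: [-0.9, -0.1, 2.0]
opening: 0.656
finger_force: 30.0
-1.1810644448322032 [-0.15382113  0.23985221 -0.10295297] [ 0.51811866 -0.21704167  0.0796948 ]
```

View pics/g4.png

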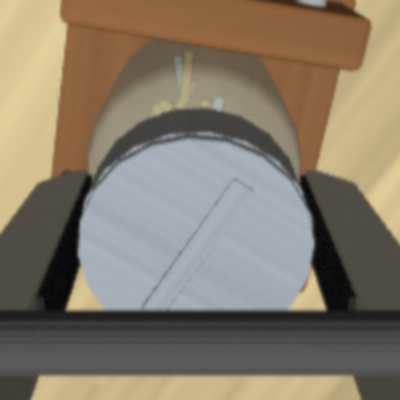

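The rib is unchanged in the tool frame while the clamp has rotated, so the lid turns with the fingers without slip. 60° done; on to about 121°.

```bash
python3 -m crank '[[0,0,0,0,0,-8],[0,0,0,0,0,-16],[0,0,0,0,0,-24],[0,0,0,0,0,-32],[0,0,0,0,0,-40],[0,0,0,0,0,-48],[0,0,0,0,0,-55],[0,0,0,0,0,-59]]' 
python3 -m crank '[[0,0,0,0,0,-2],[0,0,-0.001,0,0,-2],[0,0,-0.003,0,0,-2],[0,0,-0.003,0,0,-2]]'
python3 - <<'E'
from h import *
S=telemetry.read_state();print(S['joint_pos'][5],S['ft_torque'],S['ft_force'])
E
```

```text
time: 7.95
ee_pos: [0.5181, -0.2175, 0.0803]
orientation: [-0.0, -0.022, 1.0, -0.001]
ft_force: [-3.0, -1.0, 5.8]
opening: 0.655
finger_force: 30.0
time: 8.35
ee_pos: [0.518, -0.2175, 0.0823]
orientation: [-0.0, -0.037, 0.999, -0.0]
ft_force: [-3.5, -2.8, 1.6]
opening: 0.657
finger_force: 30.0
-2.2399738323109135 [-0.56083809  0.60044356 -0.07808505] [-3.45778161 -2.8482218   1.6347357 ]
```

An upward force of 5.8 N that then relaxed points to the lid having popped. I'll lift gently.

```bash
python3 -m crank '[[0,0,-0.004,0,0,0],[0,0,-0.008,0,0,0],[0,0,-0.008,0,0,0]]'
python3 - <<'E'
from h import *
S=telemetry.read_state();print(S['ft_torque'],S['ft_force'])
d=snapshot("wrist");w=d["img"][150:350,220:420]
cv2.imwrite("pics/g5.png",cv2.resize(w,(400,400)))
E
```

```text
time: 8.65
ee_pos: [0.5179, -0.2174, 0.0903]
orientation: [-0.001, -0.037, 0.999, -0.0]
ft_force: [-3.5, -4.2, -0.3]
opening: 0.651
finger_force: 30.0
[-0.61290736  0.56296979 -0.08681989] [-3.50644887 -4.18143718 -0.27221021]
```

View pics/g5.png

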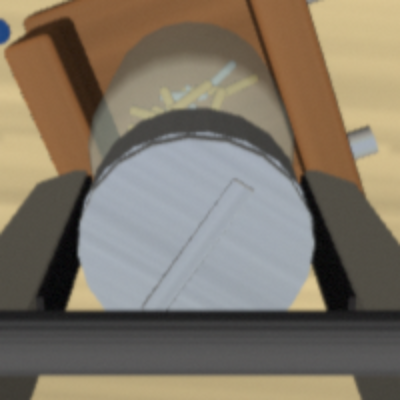

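The lid rose with the fingers, unchanged in the tool frame, so it is free. Next I lift fully, then carry it to the mat.

```bash
python3 -m crank '[[0,0,-0.02,0,0,0],[0,0,-0.04,0,0,0],[0,0,-0.065,0,0,0],[0,0,-0.065,0,0,0],[0,0,-0.065,0,0,0]]'
python3 -m crank '[[-0.003,0.025,0,0,0,0],[-0.008,0.065,0,0,0,0],[-0.013,0.105,0,0,0,0],[-0.018,0.145,0,0,0,0],[-0.022,0.18,0,0,0,0],[-0.026,0.21,0,0,0,0],[-0.026,0.21,0,0,0,0],[-0.026,0.21,0,0,0,0]]'
python3 - <<'E'
from h import *
S=telemetry.read_state();r=rot(S['orientation']);print(S['joint_pos'],S['ft_force'])
print(r.inv().apply(np.array([.5284,-.006,-.032])-S['ee_pos']))
s=snapshot("scene");tc=np.array(S['ee_pos'])
o=[proj(s,tc+[0,0,h]).round() for h in(.032,.036,.048,.060)];print("tip32,tip36,lidc,lidtop",o)
c=o[2].astype(int);cv2.imwrite("pics/g6.png",cv2.resize(s["img"][c[1]-50:c[1]+100,c[0]-75:c[0]+75],(600,600),interpolation=3));print(c-[75,50])
E
```

```text
time: 9.2
ee_pos: [0.5189, -0.2166, 0.1554]
orientation: [0.001, -0.038, 0.999, 0.0]
ft_force: [-0.2, -1.0, -1.0]
opening: 0.655
finger_force: 30.0
time: 10.0
ee_pos: [0.5278, -0.0049, 0.1541]
orientation: [-0.001, -0.039, 0.999, 0.0]
ft_force: [0.2, -0.1, -0.4]
opening: 0.651
finger_force: 30.0
[-2.20653322e-01  2.43173801e-01  1.63183402e+00 -1.03993517e-04
  1.26882290e+00 -1.86879907e+00] [ 0.22868274 -0.12440394 -0.43108823]
[-0.00089743 -0.00126614  0.18610873]
tip32,tip36,lidc,lidtop [array([303., 221.]), array([303., 220.]), array([303., 216.]), array([303., 213.])]
[228 166]
```

View pics/g6.png

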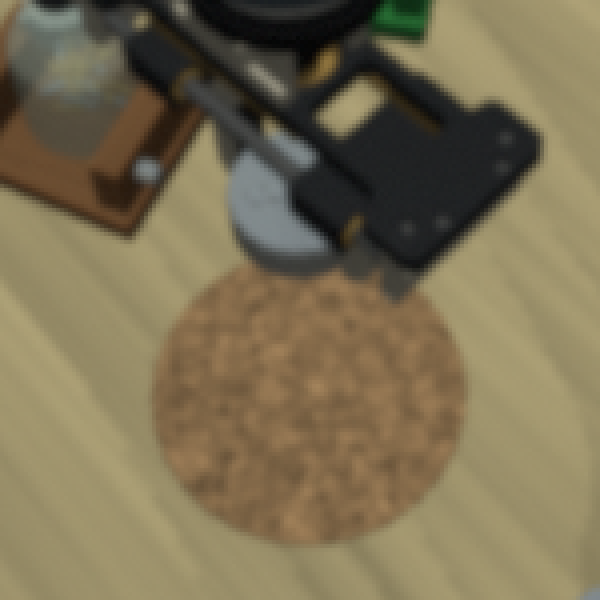

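The lid is level in the fingers, over the mat as expected (mat centre at about crop (310,400); mat estimates agree within 8 mm, with 54 mm margin). I'll lower it and feel for contact.

```bash
python3 -m crank '[[0,0,0.04,0,0,0],[0,0,0.085,0,0,0],[0,0,0.13,0,0,0],[0,0,0.155,0,0,0],[0,0,0.168,0,0,0],[0,0,0.168,0,0,0],[0,0,0.168,0,0,0]]'
python3 -m crank '[[0,0,0.002,0,0,0],[0,0,0.004,0,0,0],[0,0,0.006,0,0,0],[0,0,0.008,0,0,0],[0,0,0.008,0,0,0]]'
```

```text
time: 10.75
ee_pos: [0.5295, -0.0065, -0.0118]
orientation: [0.001, -0.037, 0.999, -0.0]
ft_force: [0.6, 0.4, -1.0]
opening: 0.654
finger_force: 30.0
time: 11.25
ee_pos: [0.5285, -0.0056, -0.0207]
orientation: [-0.0, -0.038, 0.999, 0.0]
ft_force: [-0.2, 0.8, -1.6]
opening: 0.654
finger_force: 30.0
```

```bash
python3 -m crank '[[0,0,0.002,0,0,0],[0,0,0.004,0,0,0],[0,0,0.006,0,0,0],[0,0,0.006,0,0,0]]'
python3 -m crank '[[0,0,0.001,0,0,0],[0,0,0.002,0,0,0],[0,0,0.002,0,0,0]]'
```

```text
time: 11.65
ee_pos: [0.5283, -0.0056, -0.027]
orientation: [-0.0, -0.038, 0.999, 0.0]
ft_force: [-0.1, 1.0, -1.0]
opening: 0.655
finger_force: 30.0
time: 11.95
ee_pos: [0.5285, -0.0057, -0.0287]
orientation: [-0.0, -0.038, 0.999, 0.0]
ft_force: [0.7, 0.1, -0.1]
opening: 0.653
finger_force: 30.0
```

```bash
python3 -m crank '[[0,0,0.001,0,0,0],[0,0,0.0015,0,0,0],[0,0,0.0015,0,0,0]]'
python3 -m crank '[[0,0,0.001,0,0,0],[0,0,0.0015,0,0,0],[0,0,0.0015,0,0,0]]'
```

```text
time: 12.25
ee_pos: [0.5286, -0.0057, -0.0301]
orientation: [0.0, -0.038, 0.999, -0.0]
ft_force: [-0.3, -0.1, -0.8]
opening: 0.656
finger_force: 30.0
time: 12.55
ee_pos: [0.5287, -0.0057, -0.0301]
orientation: [0.0, -0.038, 0.999, -0.0]
ft_force: [-3.7, 0.9, 12.7]
opening: 0.652
finger_force: 36.9
```

Contact at 12.7 N, within 2 mm of the expected height. Back off the press and release.

```bash
python3 -m crank '[[0,0,-0.001,0,0,0],[0,0,-0.001,0,0,0]]'
python3 -m crank '[[0,0,0,0,0,0],[0,0,0,0,0,0],[0,0,0,0,0,0],[0,0,0,0,0,0],[0,0,0,0,0,0],[0,0,0,0,0,0]]' 1
```

```text
time: 12.75
ee_pos: [0.5289, -0.0057, -0.0301]
orientation: [0.0, -0.038, 0.999, -0.0]
ft_force: [-0.7, 1.3, 6.4]
opening: 0.651
finger_force: 33.0
time: 13.35
ee_pos: [0.5298, -0.0066, -0.0301]
orientation: [0.001, -0.038, 0.999, -0.001]
ft_force: [0.3, -4.9, 4.9]
opening: 0.993
finger_force: 2.7
```

```bash
python3 -m crank '[[0,0,-0.005,0,0,0],[0,0,-0.02,0,0,0],[0,0,-0.05,0,0,0],[0,0,-0.09,0,0,0],[0,0,-0.13,0,0,0],[0,0,-0.15,0,0,0],[0,0,-0.15,0,0,0],[0,0,-0.15,0,0,0]]'
python3 - <<'E'
from h import *
S=telemetry.read_state();print(S['time'],S['ft_force'],S['opening'])
w=snapshot("wrist")
hsv=w["img"].astype(int)
def box(c,rad,z):
    a=np.linspace(0,6.28,60);q=np.array([proj(w,[c[0]+rad*np.cos(t),c[1]+rad*np.sin(t),z]) for t in a]);return q.min(0).round(),q.max(0).round()
print("expected lid",box((.5285,-.0057),.0305,.028),"mat",box((.5284,-.006),.085,.004))
m=((hsv.max(2)-hsv.min(2)<35)&(hsv.mean(2)>120)).astype(np.uint8)
n,l,st,ce=cv2.connectedComponentsWithStats(m)
for i in range(1,n):
    if st[i,4]>300:print(st[i],ce[i].round())
E
```

```text
time: 14.15
ee_pos: [0.5281, -0.0053, 0.1188]
orientation: [-0.0, -0.038, 0.999, 0.0]
ft_force: [0.5, 0.5, -0.2]
opening: 1.001
finger_force: 0.0
14.15 [ 0.53419254  0.50889558 -0.18230431] 1.0008768648521562
expected lid (array([285., 163.]), array([347., 223.])) mat (array([235., 104.]), array([397., 260.]))
[   0  146   58   88 2302] [ 19. 191.]
[ 286  165   62   59 2894] [317. 194.]
[ 514  182   61   62 1157] [533. 206.]
[ 542  196   65   60 3007] [574. 226.]
[210 357  79  25 307] [250. 369.]
[351 363 102  11 596] [415. 370.]
```

The lid's blob (x 286–348, y 165–224) matches the expected flat lid at the mat's centre to within 2 px. The gripper is clear.

```bash
python3 -c "from plant import finish_job; print(finish_job())"
```

```text
the job is handed in; nothing more can be done
None
```

I unscrewed the steel lid, lifted it off and set it down flat, open side down, at the centre of the cork mat. I left the small jar alone and handed the job in at about 14 s; no verdict came back.

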